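# Index the filling funnel over the beaker

### The job

The funnel on the swing arm is parked between a clear beaker and a low white weighing dish. Slant the closed fingertips through the red pull ring towards the pivot, hook them under its top bar and lift the spring pin out of its hole, swing the arm by one hole so that the funnel stands over that clear beaker, and let the pin drop fully home there. Only hook the ring, never grip it; leave the beaker, the dish and everything else on the bench where they are, and finish clear of it all.

Things in the scene. Friction and masses are not known exactly. Their poses are not given: they have to be found in the camera images.
- indexer: fixed stand: blue foot 190 x 130 x 14 mm, steel column 48 mm wide, level aluminium sector plate reaching 135 mm from the pivot, top 130 mm above the bench. Five brass-rimmed 10 mm holes, 110 mm from the pivot, 25 degrees (0.436 rad) apart; the arm starts in the middle one. Origin on the bench under the pivot; -x points to the middle hole (to the robot's left, +-0.35 rad), z up.
- pivot (a point): point on the vertical pivot axis of the swing arm, at the height of the top of the sector plate
- swing_arm (a joint): angle of the grey two-ended arm about the pivot, rad, counter-clockwise from above; holes at -0.873, -0.436, 0, 0.436, 0.873, stops at +-1. The left end, 110 mm from the pivot, has the pull ring, the other end the funnel: at positive angles the ring is nearer the robot, the funnel further off. Light friction (0.5 N at the ring, 1.5 N while the pin rubs on the plate); it stays where left.
- pull_ring (a joint): height of the spring index pin and its ring above home, m: 0 = fully home in a hole; 0.009 = tip level with the plate's top (let go between holes, it rides there); 0.017 = upper stop. A spring pulls it down with 4.4 N at home, 8 N at the stop, plus 1 N weight. Pin 8 mm thick, round tip; it drops by itself when over a hole.
- ring_eye (a point): centre of the opening of the red pull ring, a rounded rectangle rigid on the pin, leaning back 30 degrees (top towards the pivot). Opening 60 mm wide, 46 mm high along the lean, bar 9 mm. This point's x points level to the pivot, y across the ring, z up. The arm's top is 47 mm below it (pin home), so a fingertip slanting down towards the pivot fits 30 mm through it.
- ring_inner: the inside and the outward face of the pull ring's bar, which a hooking fingertip presses; origin on the axis of the pin at the top of the arm, 47 mm below ring_eye and 13 mm further from the pivot
- ring_outer: the top, the pivot-side face and outer sides of the same ring's bar, 76 mm wide overall, which only a gripping hand would press together with the inside; same origin
- funnel_tip (a point): lower end of the stem of the clear funnel fixed upright in the arm's other end, 110 mm from the pivot axis, 74 mm above the bench; the mouth is 70 mm wide, its rim 202 mm above the bench
- beaker: clear beaker, 49 x 56 mm, 63 mm high, loose, standing under one of the two neighbouring places of the funnel (25 degrees one way or the other); origin at the centre of its underside
- dish: low white weighing dish, square, 50 x 50 mm, 11 mm high, loose, standing under the other neighbouring place of the funnel; origin at the centre of its underside
- vial_brown: vial with brown contents and white cap, 27 mm in diameter, 61 mm high, standing beyond the stand as the robot sees it; bystander; origin at the centre of its underside
- vial_dark: vial with dark contents and white cap, 27 mm in diameter, 61 mm high, standing on the robot's side of the stand; bystander; origin at the centre of its underside
- beaker_2: second clear beaker, far left on the bench, well away from the stand, 49 x 56 mm, 64 mm high; bystander
- spatula: steel spatula lying on the bench, 154 mm long; bystander
- tweezers: steel tweezers lying on the bench, 124 mm long; bystander
Not all that is in view belongs to the job. Of the things that look like the dish, the smallest one is meant.

How it is judged:
On the way, in this order (a step that is already met when the one before it is completed fails the run):
1. the pin is lifted clear of the middle hole by the ring (value of joint pull_ring above 0.0085 m and contact force between the fingers and ring_inner above 0.5 N), for 0.1 s.
2. the arm is swung away from the middle hole, the funnel towards the beaker (horizontal distance between funnel_tip and beaker below 0.025 m), for 0.1 s.
3. the pin has dropped home in the hole that puts the funnel over the beaker (value of joint pull_ring below 0.002 m and horizontal distance between funnel_tip and beaker below 0.015 m), for 0.2 s.
At the end, for the whole second after the job is handed in: The index pin is home (within 2 mm) in the next hole on the side that brings the funnel over the clear beaker, the funnel's tip within 15 mm of the beaker's middle seen from above; beaker and dish stand upright within 15 mm of where they were (all of step 3 and (value of joint swing_arm between 0.4 and 0.47 rad or value of joint swing_arm between -0.47 and -0.4 rad) and angle between each of beaker, dish's own z axis and vertical below 0.1 rad and distance of each of beaker, dish from where it was at the start of the episode below 0.015 m and linear speed of beaker below 0.02 m/s); the robot touches nothing.
It fails at once if the ring is gripped: its bar pressed from inside and outside at once, or squeezed from outside ((contact force between the fingers and ring_inner above 1 N and contact force between the fingers and ring_outer above 1 N) or contact force between the fingers and ring_outer above 6 N).
It fails at once if the beaker or the dish is pushed, lifted or carried off (distance of any of beaker, dish from where it was at the start of the episode above 0.03 m).
It fails at once if another thing on the bench is disturbed (distance of any of vial_brown, vial_dark, beaker_2, spatula, tweezers from where it was at the start of the episode above 0.03 m).
It also fails if it takes over 61 s, if anything falls off the work surface, if the arm or the gripper's body presses on something with over 40 N, if the wrist force passes 120 N, or if a joint passes its speed limit or range.

### The arm

A 6-joint arm with a two-finger parallel gripper is mounted at the origin on a cart in front of the work surface, level with it; the furniture and walls round the work are solid. World frame = base frame: x ahead of the robot, y to its left, z up, the work surface at z = 0. Lengths are in m, angles in rad, forces in N, time in s.
With the tool pointing down it reaches from about 0.35 to 0.975 m from the base axis. Payload 4.9 kg.
Tool frame: the origin (TCP) lies between the finger pads; the fingertips stand 25 mm ahead of it and the grasp point (between the pads) lies 6 mm ahead of it (manip.tcp_to_tips is the z of the fingertips in the tool frame, in m); z points along the fingers, y is the line along which they close (so a half turn about z gives the same grasp; the last joint's range is limited). The gripper opens to 85 mm and grips with 20 to 120 N. Pads are 22 mm wide; open, the fingers measure 114 mm over their backs; the gripper's body (76 mm by 85 mm) begins 54 mm behind the grasp point. The pads swing forward as they close: fully open they stand 13 mm farther back than shut.
Start: joints at [0.994, 0.053, 1.613, -0, 1.476, -0.119], TCP at [0.276, 0.561, 0.256] pointing down, gripper open.
Joint ranges: [-3.01, 3.01], [-1.01, 2.22], [0.06, 2.58], [-1.02, 4.17], [0.09, 2.62], [-3.14, 3.14]. Speed limits (rad/s): [2.57, 2.57, 3.14, 3.14, 3.14, 3.14].

### API

Orientations are given as a unit quaternion [w, x, y, z].
In Python, from plant import manip gives the robot as it stands. The module is installed in compiled form; this text tells all that it offers.
- The arm moves only by the tool arm_command, never from a script. Its argument "moves" is a list of rows, each a list of 3 entries, a list of its own where there are three numbers: the opening, from -1 (shut) to 1 (fully open), then the shift along the tool's x, y, z in units of 0.15 m (1.0 is 0.15 m), then the turn about the tool's z in units of 2 pi rad (1.0 is 2 pi rad). A call has 1 to 20 rows; each row is the pose to reach, as a shift and turn from the pose commanded when the call began, along the tool's axes at that moment, turning the shorter way round; what a row does not reach only later rows make up. A row lasts 1/12 s, in which the tool goes at most 41.7 mm and 7.16 degrees, less where a joint would pass 70% of its speed; a pose out of reach is approached as far as the arm can. A call with a number of a shift or a turn outside -1 to 1 is refused whole. A call with a gripper value outside its range is refused whole. The fingers move at their own pace and stop on an object; the grip force is fixed at half the most. Time passes only in rows, so rows that repeat a pose let the fingers close. It gives the time, the measured TCP pose, the force, the opening and the grip force at its end, in the units of the state.
- manip.state(): the state, without advancing time (a new reading comes with each control period).
- manip.grab_frame(name): name is "side" or "top" or "wrist"; returns a dict with "frame" (400x640x3 uint8, red, green, blue), "fx", "fy", "cx", "cy" (pixels), "R" (3x3) and "t" (3): a world point X has camera coordinates R X + t. Camera axes: x right, y down, z forward; pixel columns grow to the right and rows downward; lengths in m; the calibration is good to about 2 mm. A picture is of the moment at which its call begins. There is no depth.
- manip.job_done(): hands the job in; it is judged then, once.
Trained networks look in a picture, given as the dict that the camera call returned (one of the last four; its "shot" number tells which), for a name from the list of things; names that differ only in an ending like _2 or _b are one class to them, and where a whole thing is asked for, a point or a joint stands for the part that bears it (a point fixed in the world has none). Each returns a list of dicts, best first, with "confidence" (0 to 1); they miss things now and then, are a little off and sometimes report something else, mostly with a low value. They report only what shows in the picture. A call takes as long as a camera call. They do not tell look-alikes from the thing itself.
- manip.search_frame(picture, target): "extent" ([left, top, right, bottom] in pixels, round what is visible of it).
The state is a dict: "time": time; "joint_pos": joint angles; "joint_vel": joint speeds; "joint_efforts": joint torques, N m; "tool_pos": TCP position; "tool_rot": TCP orientation; "contact_force": force on the tool from outside, world axes, zero at the start; "ft_torque": the same for the moment, N m; "gripper_width": opening from 0.0 (shut) to 1.0 (fully open); "grasp_force": force on a finger pad.
Only numpy, scipy, OpenCV 4.12 (cv2) and the standard library are available. Lean on these libraries where they do the work, as an engineer would, in place of code of your own. Each camera call takes 0.05 s, during which the arm holds its last target. There are 200 camera calls.

## Working session

There is one attempt and no reset: what is moved stays moved. The work goes in short steps, Python scripts to look and compute and a tool call to move; the robot and the scene stay as the last step left them, time stands still between calls to the robot, and variables do not carry over. Pictures are saved under pics/ and viewed, at most 10 in all, crops included, and the job is handed in when it is done.

Besides the shell and the picture viewer there is one more tool, called after "Request:" by a JSON object that holds its "api" and its "payload". arm_command: Moves the arm, as the interface text tells. Shifts and turns lie within -1 to 1; 1 stands for 0.15 m of shift or 2 pi rad of turn. Its arguments: {"type":"object","properties":{"moves":{"type":"array"}},"required":["moves"]}

```bash
mkdir -p pics; cat > h.py <<'E'
import numpy as np, cv2
from plant import manip
def grab(n, save=None):
    p=manip.grab_frame(n)
    if save: cv2.imwrite('pics/'+save+'.png', p['frame'][:,:,::-1])
    return p
def ray(p,uv):
    R=np.array(p['R']);t=np.array(p['t'])
    d=R.T@np.array([(uv[0]-p['cx'])/p['fx'],(uv[1]-p['cy'])/p['fy'],1.0])
    return -R.T@t,d
def at_z(p,uv,z):
    o,d=ray(p,uv); return o+d*(z-o[2])/d[2]
def tri(obs):
    A=np.zeros((3,3));b=np.zeros(3)
    for p,uv in obs:
        o,d=ray(p,uv);d=d/np.linalg.norm(d);M=np.eye(3)-np.outer(d,d);A+=M;b+=M@o
    return np.linalg.solve(A,b)
def proj(p,X):
    c=np.array(p['R'])@np.array(X)+np.array(p['t']); return np.array([p['fx']*c[0]/c[2]+p['cx'],p['fy']*c[1]/c[2]+p['cy']])
E
python3 - <<'E'
from h import *
np.set_printoptions(precision=4,suppress=True)
s=manip.state();print(s['tool_pos'],s['tool_rot'],s['time'],manip.tcp_to_tips)
for n in ['side','top','wrist']:
    p=grab(n,n+'0');R=np.array(p['R']);print(n,'cam',-R.T@np.array(p['t']),'fwd',R[2],p['fx'])
    for k in ['indexer','swing_arm','pull_ring','funnel_tip','beaker','dish','vial_dark','vial_brown']:
        print(k,[(np.round(d['extent']).tolist(),round(d['confidence'],2)) for d in manip.search_frame(p,k)[:4]])
E
```

```text
[0.2759 0.5602 0.255 ] [-0.0004  0.2269  0.9739 -0.001 ] 0.0 0.025
side cam [ 0.097  -0.9133  0.9264] fwd [ 0.3511  0.7471 -0.5644] 433.94965671116466
indexer [([298.0, 175.0, 368.0, 260.0], 0.88), ([293.0, 236.0, 301.0, 258.0], 0.74), ([354.0, 242.0, 374.0, 269.0], 0.38)]
swing_arm [([321.0, 175.0, 365.0, 248.0], 0.71)]
pull_ring [([319.0, 172.0, 343.0, 188.0], 0.58), ([334.0, 174.0, 352.0, 188.0], 0.43)]
funnel_tip [([320.0, 176.0, 367.0, 245.0], 0.87)]
beaker [([357.0, 241.0, 373.0, 272.0], 0.78), ([335.0, 174.0, 349.0, 187.0], 0.66)]
dish [([278.0, 271.0, 304.0, 290.0], 0.74), ([311.0, 294.0, 342.0, 319.0], 0.69), ([324.0, 261.0, 344.0, 270.0], 0.53)]
vial_dark [([293.0, 234.0, 301.0, 258.0], 0.55)]
vial_brown [([370.0, 218.0, 376.0, 234.0], 0.67), ([319.0, 171.0, 367.0, 253.0], 0.3)]
top cam [0.2561 0.101  1.8467] fwd [ 0.1883  0.0048 -0.9821] 453.948269494519
indexer [([315.0, 175.0, 393.0, 234.0], 0.89)]
swing_arm [([316.0, 184.0, 391.0, 218.0], 0.63)]
pull_ring [([322.0, 188.0, 335.0, 207.0], 0.49)]
funnel_tip [([316.0, 187.0, 393.0, 215.0], 0.76)]
beaker [([374.0, 195.0, 379.0, 199.0], 0.53), ([313.0, 173.0, 394.0, 233.0], 0.49)]
dish [([397.0, 233.0, 415.0, 254.0], 0.84), ([365.0, 248.0, 387.0, 266.0], 0.82)]
vial_dark []
vial_brown [([346.0, 176.0, 352.0, 182.0], 0.57), ([316.0, 190.0, 394.0, 214.0], 0.43)]
wrist cam [0.2028 0.5976 0.3737] fwd [ 0.2874 -0.1418 -0.9473] 278.5180083572369
indexer [([150.0, 389.0, 189.0, 400.0], 0.57)]
swing_arm []
pull_ring []
funnel_tip []
beaker []
dish [([0.0, 367.0, 49.0, 398.0], 0.61)]
vial_dark []
vial_brown []
```

```bash
python3 - <<'E'
import cv2,numpy as np
a=cv2.imread('pics/side0.png')[150:330,250:410];b=cv2.imread('pics/top0.png')[150:290,290:440]
a=cv2.resize(a,None,fx=3.3,fy=3.3,interpolation=2)[:594];a=a[:, :]
cv2.imwrite('pics/a.png',cv2.resize(cv2.imread('pics/side0.png')[150:330,240:420],None,fx=3.3,fy=3.3,interpolation=2))
cv2.imwrite('pics/b.png',cv2.resize(cv2.imread('pics/top0.png')[160:280,300:430],None,fx=5,fy=5,interpolation=2)[:600])
E
```

```text
(no output)
```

View pics/a.png

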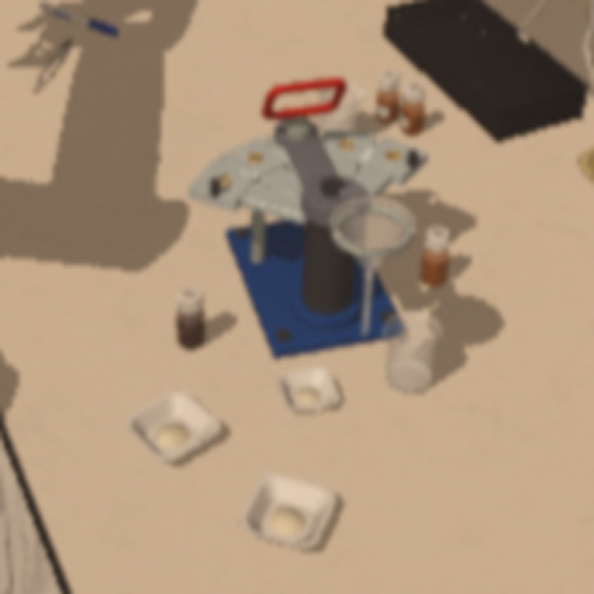

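View pics/b.png

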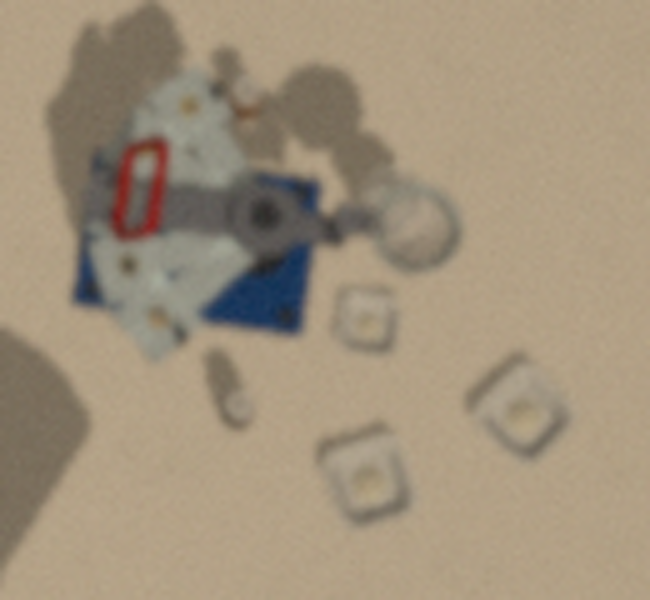

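The side view shows the ring at crop (305,97), the funnel at (372,228), the clear beaker at (412,352) beyond the arm, and the dark vial at (190,320). Three dishes are visible at side-crop (312,390), (178,428) and (292,512), which are (367,318), (517,405) and (363,473) in the top crop. The smallest is the one at top-crop (367,318), on the robot's side. The beaker is on the far side, so the swing is positive.

```bash
python3 - <<'E'
from h import *
from scipy.optimize import least_squares
np.set_printoptions(precision=4,suppress=True)
def red(f):
    f=f.astype(int);return ((f[:,:,0]>110)&(f[:,:,0]-f[:,:,1]>70)&(f[:,:,0]-f[:,:,2]>70)).astype(np.uint8)
P={};obs=[]
for n in ['side','top']:
    p=manip.grab_frame(n);P[n]=p;m=red(p['frame']);k,l,st,c=cv2.connectedComponentsWithStats(m)
    i=1+np.argmax(st[1:,4]);x,y,w,h,a=st[i];print(n,st[i],c[i]);
    pts=np.argwhere(l==i)[:,::-1];P[n+'h']=cv2.convexHull(pts.astype(np.float32))[:,0]
    m=np.zeros(p['frame'].shape[:2],np.uint8);cv2.fillConvexPoly(m,P[n+'h'].astype(int),1);yx=np.argwhere(m);P[n+'m']=m
    obs.append((p,yx.mean(0)[::-1]))
eye0=tri(obs);print('eye tri',eye0)
# pose fit: silhouettes (filled) via moments/directional extents
th=np.linspace(0,2*np.pi,24,endpoint=False);D=np.c_[np.cos(th),np.sin(th)]
def model(v):
    e=v[:3];a=v[3];X=np.array([np.cos(a),np.sin(a),0]);Y=np.array([-X[1],X[0],0]);L=X*.5+np.array([0,0,1])*np.cos(np.pi/6);N=np.cross(Y,L)
    return [e+sy*33.5e-3*Y+sl*27e-3*L+4.5e-3*(np.cos(t)*s*Y*sy+0*L) for sy in(-1,1) for sl in(-1,1) for t in [0] for s in [0]]
def res(v):
    r=[]
    for n in ['side','top']:
        p=P[n];q=np.array([proj(p,X) for X in model(v)])
        d=np.linalg.norm(np.array(p['R'])@v[:3]+np.array(p['t']));rr=4.5e-3*p['fx']/d
        r.append((q@D.T).max(0)+rr-((P[n+'h']@D.T).max(0)+.5*0+0.3))
    return np.concatenate(r)
best=min((least_squares(res,np.r_[eye0,a]) for a in [-1.57,-1.2,-1.9]),key=lambda s:s.cost)
e=best.x[:3];a=best.x[3];print('fit eye',e,'yaw',a,'rms px',np.sqrt(np.mean(best.fun**2)))
X=np.array([np.cos(a),np.sin(a),0]);piv=e+.097*X;print('pivot by fit',piv)
print('hub top view z.155',at_z(P['top'],(352.6,202.6),.155),'side hub',at_z(P['side'],(240+333/3.3,150+187/3.3),.155))
for n,uv in [('dish s',(240+312/3.3,150+392/3.3)),('beaker base s',(240+408/3.3,150+378/3.3)),('vial dark s',(240+190/3.3,150+345/3.3)),('brown s',(240+433/3.3,150+285/3.3))]: print(n,at_z(P['side'],uv,0.0))
print('dish t',at_z(P['top'],(300+367/5,160+318/5),.005),'funnel mouth t',at_z(P['top'],(300+415/5,160+224/5),.202),'mouth s',at_z(P['side'],(240+373/3.3,150+227/3.3),.202))
s=manip.state();print(s['joint_pos'])
E
```

```text
side [320 174  24  12 117] [331.2991 179.0684]
top [323 191   3  13  20] [324.2  197.45]
eye tri [0.6007 0.1211 0.1844]
fit eye [0.6028 0.1226 0.1823] yaw -1.8163447145728941 rms px 3.4957000306592243
pivot by fit [0.5793 0.0285 0.1823]
hub top view z.155 [0.5843 0.0143 0.155 ] side hub [0.5855 0.0142 0.155 ]
dish s [ 0.5282 -0.0739 -0.    ]
beaker base s [ 0.6173 -0.0924  0.    ]
vial dark s [ 0.449   0.0275 -0.    ]
brown s [0.7035 0.0139 0.    ]
dish t [ 0.5249 -0.0768  0.005 ] funnel mouth t [ 0.5657 -0.0951  0.202 ] mouth s [ 0.5618 -0.1048  0.202 ]
[ 0.994   0.0527  1.6129 -0.      1.476  -0.119 ]
```

Geometry is consistent: the pivot is near (0.585, 0.014) and the eye near (0.602, 0.110). The +25° funnel place works out at (0.613, -0.092), and the beaker was measured at (0.617, -0.092). The moves only command shifts and a turn about tool z, so I'll test in free space whether reach limits give any tilt.

Request:
{"api": "arm_command", "payload": {"moves": [[-1,[0.67,-0.74,0],0],[-1,[0.67,-0.74,0],0],[-1,[0.67,-0.74,0],0],[-1,[0.67,-0.74,0],0],[-1,[0.67,-0.74,0],0],[-1,[0.67,-0.74,0],0]]}}

```text
time: 1.95
tool_pos: [0.1362, 0.5053, 0.2566]
tool_rot: [0.0, 0.226, 0.974, 0.001]
contact_force: [0.7, 0.0, 0.1]
gripper_width: 0.146
grasp_force: 0.0
```

Request:
{"api": "arm_command", "payload": {"moves": [[-1,[0.67,-0.74,0],0],[-1,[0.67,-0.74,0],0],[-1,[0.67,-0.74,0],0],[-1,[0.67,-0.74,0],0],[-1,[0.67,-0.74,0],0],[-1,[0.67,-0.74,0],0]]}}

```text
time: 2.45
tool_pos: [-0.0022, 0.4507, 0.2567]
tool_rot: [0.0, 0.226, 0.974, 0.001]
contact_force: [1.2, 0.0, -0.4]
gripper_width: 0.001
grasp_force: 0.0
```

Request:
{"api": "arm_command", "payload": {"moves": [[-1,[-0.44,-0.9,0],0],[-1,[-0.44,-0.9,0],0],[-1,[-0.44,-0.9,0],0],[-1,[-0.44,-0.9,0],0],[-1,[-0.44,-0.9,0],0],[-1,[-0.44,-0.9,0],0]]}}

```text
time: 2.95
tool_pos: [-0.0015, 0.3004, 0.2573]
tool_rot: [0.0, 0.228, 0.974, 0.002]
contact_force: [-0.2, -0.4, -0.3]
gripper_width: -0.004
grasp_force: 0.0
```

```bash
python3 -c "
from h import *
s=manip.state();print(s['joint_pos'],s['tool_pos'],s['tool_rot'])"
```

```text
[ 1.32648410e+00 -8.74882620e-01  2.28927144e+00 -4.07089497e-04
  1.72325067e+00  2.16403547e-01] [-0.00147846  0.30039824  0.25733415] [2.28683810e-04 2.28356003e-01 9.73575672e-01 1.97358192e-03]
```

Request:
{"api": "arm_command", "payload": {"moves": [[-1,[-0.3,-0.6,0],0],[-1,[-0.3,-0.6,0],0],[-1,[-0.3,-0.6,0],0],[-1,[-0.3,-0.6,0],0],[-1,[-0.3,-0.6,0],0],[-1,[-0.3,-0.6,0],0]]}}

```text
time: 3.45
tool_pos: [-0.0025, 0.2579, 0.2616]
tool_rot: [0.004, 0.227, 0.974, -0.014]
contact_force: [-0.3, 0.2, 0.7]
gripper_width: 0.004
grasp_force: 0.0
```

```bash
python3 -c "
from h import *
s=manip.state();print(s['joint_pos'],s['tool_pos'],s['tool_rot'])"
```

```text
[ 1.2973682  -1.00785948  2.34128764 -0.00860349  1.8358297   0.18214209] [-0.00253314  0.25792272  0.26156262] [ 0.00353126  0.22683836  0.97382528 -0.01400775]
```

Request:
{"api": "arm_command", "payload": {"moves": [[-1,[-0.44,-0.9,0],0],[-1,[-0.44,-0.9,0],0],[-1,[-0.44,-0.9,0],0],[-1,[-0.44,-0.9,0],0],[-1,[-0.44,-0.9,0],0],[-1,[-0.44,-0.9,0],0],[-1,[-0.44,-0.9,0],0],[-1,[-0.44,-0.9,0],0]]}}

```text
time: 4.12
tool_pos: [-0.0059, 0.2481, 0.2784]
tool_rot: [0.007, 0.227, 0.973, -0.029]
contact_force: [-0.1, -0.3, -0.6]
gripper_width: -0.002
grasp_force: 0.0
```

Request:
{"api": "arm_command", "payload": {"moves": [[-1,[0.2,0.4,0],0],[-1,[0.2,0.4,0],0],[-1,[0.2,0.4,0],0],[-1,[0.2,0.4,0],0]]}}

```text
time: 4.45
tool_pos: [-0.0064, 0.315, 0.2736]
tool_rot: [0.007, 0.226, 0.974, -0.031]
contact_force: [0.4, -0.9, -0.3]
gripper_width: 0.001
grasp_force: 0.0
```

```bash
python3 -c "
from h import *
s=manip.state();print(s['joint_pos'],s['tool_pos'],s['tool_rot'])"
```

```text
[ 1.36449603 -0.76189607  2.20773495 -0.01346846  1.75741951  0.24877564] [-0.00643513  0.31504201  0.27357832] [ 0.00730577  0.22648525  0.9735039  -0.03067906]
```

The tilt from the reach limit persists, because the commanded pose gets clipped. I can build up the slant with repeated short pushes in free space.

Request:
{"api": "arm_command", "payload": {"moves": [[-1,[-0.44,-0.9,0.2],0],[-1,[-0.44,-0.9,0.2],0],[-1,[-0.44,-0.9,0.2],0],[-1,[-0.44,-0.9,0.2],0],[-1,[-0.44,-0.9,0.2],0]]}}

```text
time: 4.87
tool_pos: [-0.0093, 0.2422, 0.2599]
tool_rot: [0.011, 0.227, 0.973, -0.042]
contact_force: [0.1, -0.4, -0.1]
gripper_width: 0.002
grasp_force: 0.0
```

Request:
{"api": "arm_command", "payload": {"moves": [[-1,[-0.44,-0.9,0.2],0],[-1,[-0.44,-0.9,0.2],0]]}}

```text
time: 5.03
tool_pos: [-0.0128, 0.2349, 0.2572]
tool_rot: [0.015, 0.226, 0.972, -0.057]
contact_force: [0.1, 0.9, 0.6]
gripper_width: -0.002
grasp_force: 0.0
```

Request:
{"api": "arm_command", "payload": {"moves": [[-1,[-0.44,-0.9,0.2],0]]}}

```text
time: 5.12
tool_pos: [-0.015, 0.2286, 0.2562]
tool_rot: [0.019, 0.226, 0.971, -0.068]
contact_force: [-0.0, -0.1, 0.3]
gripper_width: 0.0
grasp_force: 0.0
```

Request:
{"api": "arm_command", "payload": {"moves": [[-1,[-0.44,-0.9,0.2],0]]}}

```text
time: 5.2
tool_pos: [-0.0178, 0.2218, 0.2559]
tool_rot: [0.023, 0.226, 0.97, -0.081]
contact_force: [-0.0, 0.3, -0.1]
gripper_width: -0.001
grasp_force: 0.0
```

Request:
{"api": "arm_command", "payload": {"moves": [[-1,[-0.44,-0.9,0.6],0],[-1,[-0.44,-0.9,0.6],0]]}}

```text
time: 5.37
tool_pos: [-0.0238, 0.2158, 0.2293]
tool_rot: [0.027, 0.226, 0.969, -0.094]
contact_force: [0.2, 0.6, -1.6]
gripper_width: -0.0
grasp_force: 0.0
```

```bash
python3 -c "
from h import *
s=manip.state();print(s['joint_pos'],s['tool_pos'],s['tool_rot'])"
```

```text
[ 1.38757281 -1.01052076  2.40236961 -0.04850685  1.93963653  0.26080442] [-0.02376099  0.21584239  0.22933356] [ 0.027005    0.22553686  0.96933254 -0.09379918]
```

Request:
{"api": "arm_command", "payload": {"moves": [[-1,[-0.44,-0.9,0.2],0]]}}

```text
time: 5.45
tool_pos: [-0.0281, 0.2082, 0.2275]
tool_rot: [0.031, 0.225, 0.968, -0.108]
contact_force: [0.2, -0.1, -0.9]
gripper_width: -0.003
grasp_force: 0.0
```

Request:
{"api": "arm_command", "payload": {"moves": [[-1,[-0.44,-0.9,0.2],0]]}}

```text
time: 5.53
tool_pos: [-0.0329, 0.2015, 0.231]
tool_rot: [0.036, 0.225, 0.966, -0.119]
contact_force: [0.5, -0.3, -0.4]
gripper_width: 0.002
grasp_force: 0.0
```

Request:
{"api": "arm_command", "payload": {"moves": [[-1,[-0.44,-0.9,0.25],0]]}}

```text
time: 5.62
tool_pos: [-0.0386, 0.195, 0.2331]
tool_rot: [0.04, 0.224, 0.965, -0.129]
contact_force: [0.1, -0.2, 0.3]
gripper_width: -0.003
grasp_force: 0.0
```

Request:
{"api": "arm_command", "payload": {"moves": [[-1,[-0.44,-0.9,0.25],0]]}}

```text
time: 5.7
tool_pos: [-0.0453, 0.1879, 0.235]
tool_rot: [0.045, 0.224, 0.963, -0.14]
contact_force: [0.3, -0.4, -0.1]
gripper_width: 0.002
grasp_force: 0.0
```

Request:
{"api": "arm_command", "payload": {"moves": [[-1,[-0.44,-0.9,0.3],0]]}}

```text
time: 5.78
tool_pos: [-0.0532, 0.1804, 0.236]
tool_rot: [0.051, 0.223, 0.962, -0.15]
contact_force: [0.8, 0.9, -1.0]
gripper_width: 0.001
grasp_force: 0.0
```

Request:
{"api": "arm_command", "payload": {"moves": [[-1,[-0.44,-0.9,0.3],0]]}}

```text
time: 5.87
tool_pos: [-0.0624, 0.1722, 0.2374]
tool_rot: [0.056, 0.223, 0.96, -0.16]
contact_force: [0.2, 0.4, -0.8]
gripper_width: 0.001
grasp_force: 0.0
```

```bash
python3 -c "
from h import *
s=manip.state();print(s['joint_pos'],s['tool_pos'],s['tool_rot'])"
```

```text
[ 1.56142183 -1.01028271  2.40501452 -0.04618884  2.0850436   0.43033743] [-0.06235746  0.17219502  0.23743838] [ 0.05640176  0.22254644  0.96004976 -0.15998869]
```

```bash
cat >> h.py <<'E'
from scipy.spatial.transform import Rotation as Ro
def Rt(q=None):
    q=manip.state()['tool_rot'] if q is None else q
    return Ro.from_quat([q[1],q[2],q[3],q[0]]).as_matrix()
def tool(dw): return np.round(Rt().T@np.array(dw)/.15,3)
E
python3 -c "
from h import *
print(Rt());print(tool([.06,.08,.14]),tool([0,-.15,-.02]),tool([0,-.1,-.1]))"
```

```text
[[-0.89458385  0.4453586   0.03708717]
 [ 0.40926402  0.8497534  -0.33229824]
 [-0.17950683 -0.28209019 -0.94244492]]
[-0.307  0.368 -1.042] [-0.385 -0.812  0.458] [-0.153 -0.378  0.85 ]
```

Request:
{"api": "arm_command", "payload": {"moves": [[-1,[-0.3,0.37,-1],0],[-1,[-0.3,0.37,-1],0],[-1,[-0.3,0.37,-1],0],[-1,[-0.3,0.37,-1],0],[-1,[-0.3,0.37,-1],0]]}}

```text
time: 6.28
tool_pos: [-0.001, 0.254, 0.3772]
tool_rot: [0.056, 0.224, 0.96, -0.156]
contact_force: [-0.7, 0.5, 0.4]
gripper_width: 0.001
grasp_force: 0.0
```

Request:
{"api": "arm_command", "payload": {"moves": [[-1,[-0.38,-0.8,0.45],0],[-1,[-0.38,-0.8,0.45],0]]}}

```text
time: 6.45
tool_pos: [-0.0024, 0.1685, 0.36]
tool_rot: [0.056, 0.222, 0.96, -0.163]
contact_force: [1.1, -1.6, 1.1]
gripper_width: -0.001
grasp_force: 0.0
```

Request:
{"api": "arm_command", "payload": {"moves": [[-1,[-0.38,-0.8,0.45],0]]}}

```text
time: 6.53
tool_pos: [-0.0044, 0.1609, 0.3593]
tool_rot: [0.059, 0.222, 0.957, -0.175]
contact_force: [-0.2, 0.4, -1.2]
gripper_width: -0.001
grasp_force: 0.0
```

Request:
{"api": "arm_command", "payload": {"moves": [[-1,[-0.38,-0.8,0.45],0]]}}

```text
time: 6.62
tool_pos: [-0.0068, 0.1565, 0.3641]
tool_rot: [0.062, 0.222, 0.956, -0.182]
contact_force: [0.8, -0.4, -0.3]
gripper_width: -0.001
grasp_force: 0.0
```

Request:
{"api": "arm_command", "payload": {"moves": [[-1,[-0.38,-0.8,0.45],0]]}}

```text
time: 6.7
tool_pos: [-0.0097, 0.151, 0.3694]
tool_rot: [0.065, 0.221, 0.954, -0.19]
contact_force: [0.0, 0.0, -0.5]
gripper_width: 0.003
grasp_force: 0.0
```

```bash
python3 -c "
from h import *
print(Rt()[:,2]);print(manip.state()['joint_pos'],tool([.06,.08,.14]),tool([0,-.15,-.02]),tool([0,-.1,-.1]))"
```

```text
[ 0.04022428 -0.39192423 -0.91911773]
[ 1.35064313 -1.01055935  2.19906288 -0.17324871  2.3317066   0.14021205] [-0.34   0.309 -1.051] [-0.37  -0.785  0.514] [-0.126 -0.33   0.874]
```

Request:
{"api": "arm_command", "payload": {"moves": [[-1,[-0.37,-0.78,0.3],0]]}}

```text
time: 6.78
tool_pos: [-0.0133, 0.144, 0.3799]
tool_rot: [0.068, 0.221, 0.952, -0.2]
contact_force: [-0.5, 0.5, 0.6]
gripper_width: -0.003
grasp_force: 0.0
```

Request:
{"api": "arm_command", "payload": {"moves": [[-1,[-0.37,-0.78,0.3],0]]}}

```text
time: 6.87
tool_pos: [-0.0175, 0.1364, 0.3929]
tool_rot: [0.072, 0.22, 0.95, -0.208]
contact_force: [0.2, 0.5, -0.3]
gripper_width: 0.002
grasp_force: 0.0
```

Request:
{"api": "arm_command", "payload": {"moves": [[-1,[-0.37,-0.78,0.3],0]]}}

```text
time: 6.95
tool_pos: [-0.0225, 0.1284, 0.4068]
tool_rot: [0.075, 0.22, 0.948, -0.217]
contact_force: [0.2, -0.1, 0.4]
gripper_width: 0.001
grasp_force: 0.0
```

Request:
{"api": "arm_command", "payload": {"moves": [[-1,[-0.37,-0.78,0.3],0]]}}

```text
time: 7.03
tool_pos: [-0.0283, 0.1197, 0.4217]
tool_rot: [0.079, 0.219, 0.946, -0.225]
contact_force: [-0.7, 0.4, 0.3]
gripper_width: 0.004
grasp_force: 0.0
```

Request:
{"api": "arm_command", "payload": {"moves": [[-1,[-0.37,-0.78,0.3],0]]}}

```text
time: 7.12
tool_pos: [-0.0352, 0.1101, 0.4379]
tool_rot: [0.082, 0.218, 0.944, -0.232]
contact_force: [-0.6, -0.7, -0.1]
gripper_width: 0.005
grasp_force: 0.0
```

```bash
python3 -c "
from h import *
print(Rt()[:,2]);print(manip.state()['joint_pos'],tool([.0,.15,.05]),tool([0.15,0,0]))"
```

```text
[ 0.05422791 -0.47393215 -0.87889001]
[ 1.4601064  -1.0105787   2.10091067 -0.1860584   2.5297739   0.2171703 ] [ 0.289  0.663 -0.767] [-0.891  0.45   0.054]
```

The tilt is now 28° towards the pivot (yaw -1.46), which gives a 38 mm clear gap through the ring. Next I turn the closing axis across the ring and move out of the folded posture.

Request:
{"api": "arm_command", "payload": {"moves": [[-1,[0.48,1.0,-0.6],0.155],[-1,[0.48,1.0,-0.6],0.155],[-1,[0.48,1.0,-0.6],0.155],[-1,[0.48,1.0,-0.6],0.155],[-1,[0.48,1.0,-0.6],0.155],[-1,[0.48,1.0,-0.6],0.155],[-1,[0.48,1.0,-0.6],0.155],[-1,[0.48,1.0,-0.6],0.155],[-1,[0.48,1.0,-0.6],0.155]]}}

```text
time: 7.87
tool_pos: [-0.0368, 0.3002, 0.4375]
tool_rot: [0.181, 0.635, 0.732, -0.166]
contact_force: [0.5, -0.6, 0.2]
gripper_width: 0.003
grasp_force: 0.0
```

```bash
python3 -c "
from h import *
s=manip.state();print(Rt());print(s['joint_pos'],s['tool_pos'],(Rt().T@(np.array([.591,.215,.37])-s['tool_pos'])/.15))"
```

```text
[[-0.12761892  0.99034412  0.05414738]
 [ 0.86994087  0.13798979 -0.47345718]
 [-0.47635732 -0.01331707 -0.87915093]]
[ 1.51435144 -0.48413399  1.82487916 -0.10743826  2.28861858  1.32196423] [-0.0367656   0.30021647  0.43754861] [-0.81380519  4.07229677  0.89149091]
```

Request:
{"api": "arm_command", "payload": {"moves": [[-1,[-0.1,1,0.1],0],[-1,[-0.1,1,0.1],0],[-1,[-0.1,1,0.1],0],[-1,[-0.1,1,0.1],0],[-1,[-0.1,1,0.1],0],[-1,[-0.1,1,0.1],0]]}}

```text
time: 8.37
tool_pos: [0.1155, 0.3004, 0.4288]
tool_rot: [0.181, 0.635, 0.732, -0.167]
contact_force: [-0.5, 0.2, -0.4]
gripper_width: -0.005
grasp_force: 0.0
```

Request:
{"api": "arm_command", "payload": {"moves": [[-1,[-0.1,1,0.1],0],[-1,[-0.1,1,0.1],0],[-1,[-0.1,1,0.1],0],[-1,[-0.1,1,0.1],0],[-1,[-0.1,1,0.1],0],[-1,[-0.1,1,0.1],0]]}}

```text
time: 8.87
tool_pos: [0.2661, 0.3014, 0.4203]
tool_rot: [0.181, 0.634, 0.733, -0.168]
contact_force: [-0.1, -0.4, 0.6]
gripper_width: -0.002
grasp_force: 0.0
```

Request:
{"api": "arm_command", "payload": {"moves": [[-1,[-0.1,1,0.1],0],[-1,[-0.1,1,0.1],0],[-1,[-0.1,1,0.1],0],[-1,[-0.1,1,0.1],0],[-1,[-0.1,1,0.1],0],[-1,[-0.1,1,0.1],0]]}}

```text
time: 9.37
tool_pos: [0.4169, 0.3025, 0.4119]
tool_rot: [0.181, 0.634, 0.733, -0.167]
contact_force: [-0.7, 0.3, -0.1]
gripper_width: -0.006
grasp_force: 0.0
```

```bash
python3 -c "
from h import *
s=manip.state();print(Rt());print(s['joint_pos'],s['tool_pos'],(Rt().T@(np.array([.591,.215,.37])-s['tool_pos'])/.15))"
```

```text
[[-0.12992739  0.99012391  0.05266426]
 [ 0.86900784  0.13928793 -0.47478863]
 [-0.47743507 -0.01592239 -0.87852276]]
[ 0.68210503 -0.08608043  1.54546047 -0.44411743  1.93319348  0.43157834] [0.41692597 0.30247507 0.41194283] [-0.52405688  1.07225643  0.58364917]
```

Request:
{"api": "arm_command", "payload": {"moves": [[-1,[-0.52,1,0.5],0],[-1,[-0.52,1,0.5],0],[-1,[-0.52,1,0.5],0],[-1,[-0.52,1,0.5],0],[-1,[-0.52,1,0.5],0],[-1,[-0.52,1,0.5],0],[-1,[-0.52,1,0.5],0]]}}

```text
time: 9.95
tool_pos: [0.579, 0.2199, 0.3814]
tool_rot: [0.181, 0.635, 0.733, -0.167]
contact_force: [-0.7, 0.3, 1.0]
gripper_width: 0.003
grasp_force: 0.0
```

```bash
python3 - <<'E'
from h import *
np.set_printoptions(precision=4,suppress=True)
s=manip.state();print(s['tool_pos'],s['joint_pos'])
for n in ['wrist','side','top']:
    p=grab(n,n+'1');np.savez('pics/%s1.npz'%n,**{k:p[k] for k in ['fx','fy','cx','cy','R','t']})
    if n=='wrist': print(-np.array(p['R']).T@p['t'],np.array(p['R'])[2],proj(p,[.602,.11,.19]))
    print(n,[(np.round(d['extent']).tolist(),round(d['confidence'],2)) for d in manip.search_frame(p,'pull_ring')[:3]])
a=cv2.imread('pics/side1.png')[110:260,270:420]
cv2.imwrite('pics/c.png',np.hstack([cv2.resize(a,(400,400),interpolation=2),cv2.resize(cv2.imread('pics/top1.png')[150:250,290:390],(400,400),interpolation=2)]))
E
```

```text
[0.579  0.2199 0.3814] [ 0.4294  0.0972  1.411  -0.4814  1.7765  0.2204]
[0.5628 0.3479 0.4451] [ 0.0912 -0.7281 -0.6794] [326.5615 180.1573]
wrist [([294.0, 154.0, 358.0, 208.0], 0.56)]
side []
top []
```

View pics/wrist1.png

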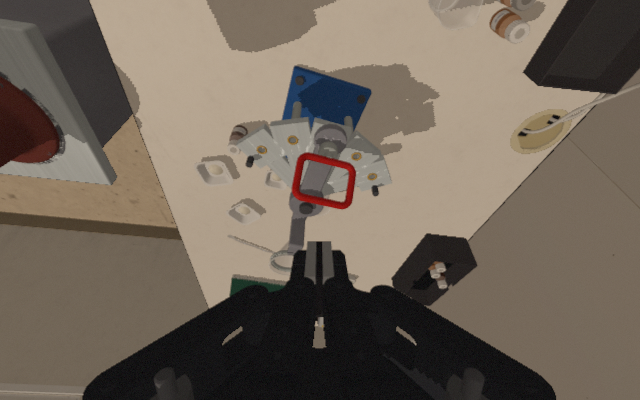

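View pics/c.png

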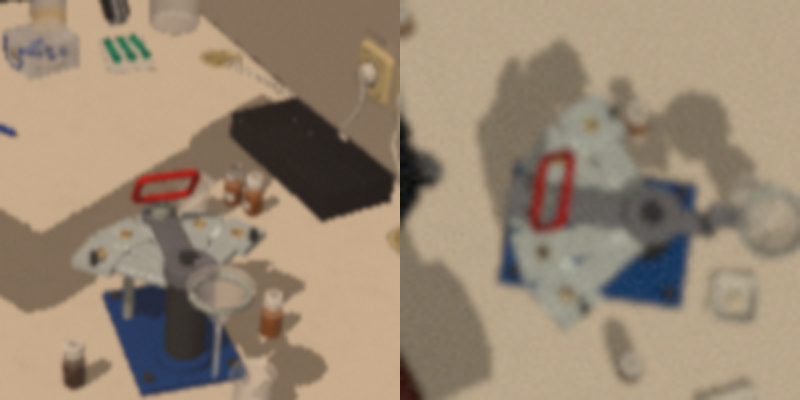

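The wrist view shows the ring open towards the camera, centred at about (324,181). My estimate projects to (327,180), so they agree. The fingertips are at (319,245). Next I refine the ring pose using all three views.

```bash
cat > fit.py <<'E'
from h import *
from scipy.optimize import least_squares
def hull(n,p,around):
    h=cv2.cvtColor(p['frame'],cv2.COLOR_RGB2HSV).astype(int)
    m=(((h[:,:,0]<8)|(h[:,:,0]>172))&(h[:,:,1]>130)&(h[:,:,2]>70)).astype(np.uint8)
    mm=np.zeros_like(m);u,v=np.round(around).astype(int);w=45 if n=='wrist' else 18;mm[v-w:v+w,u-w:u+w]=m[v-w:v+w,u-w:u+w]
    return cv2.convexHull(np.argwhere(mm)[:,::-1].astype(np.float32))[:,0]
def fit(names=('wrist','side','top'),e0=(.602,.11,.19),a0=-1.75):
    P={n:manip.grab_frame(n) for n in names};H={n:hull(n,P[n],proj(P[n],e0)) for n in names}
    th=np.linspace(0,2*np.pi,36,endpoint=False);D=np.c_[np.cos(th),np.sin(th)]
    def res(v):
        X=np.array([np.cos(v[3]),np.sin(v[3]),0]);Y=np.array([-X[1],X[0],0]);L=X*.5+np.array([0,0,1])*np.cos(np.pi/6)
        r=[]
        for n,p in P.items():
            # bar centre-line rounded rectangle 69x55, corner radius ~8
            q=np.array([proj(p,v[:3]+sy*(.0265+.008*np.cos(t))*Y+sl*(.0195+.008*np.sin(t))*L) for sy in(-1,1) for sl in(-1,1) for t in (0,.5,1.05,1.57)])
            rr=4.5e-3*p['fx']/np.linalg.norm(np.array(p['R'])@v[:3]+p['t'])
            r.append((q@D.T).max(0)+rr-(H[n]@D.T).max(0)-.4)
        return np.concatenate(r)
    s=least_squares(res,np.r_[e0,a0],x_scale=[.01,.01,.01,.1]);r=s.fun.reshape(len(names),-1)
    return s.x,np.sqrt((r**2).mean(1)),P
E
python3 - <<'E'
from fit import *
np.set_printoptions(precision=4,suppress=True)
v,r,P=fit();print(v,r)
X=np.array([np.cos(v[3]),np.sin(v[3]),0]);print('pivot',v[:3]+.097*X)
s=manip.state();R=Rt();d=R[:,2];e=v[:3]
for k in (.1,.05,0): print(k,e-k*d,(R.T@(e-k*d-s['tool_pos']))/.15)
E
```

```text
[ 0.5991  0.1096  0.191  -1.7308] [0.7358 0.4608 1.1161]
pivot [0.5836 0.0139 0.191 ]
0.1 [0.5937 0.1571 0.2789] [-0.0461  0.0435  0.802 ]
0.05 [0.5964 0.1334 0.235 ] [-0.0461  0.0435  1.1353]
0 [0.5991 0.1096 0.191 ] [-0.0461  0.0435  1.4687]
```

The fit gives the eye at (0.599, 0.110, 0.191) and puts the pivot at (0.584, 0.014), which matches the hub. I go in along the finger axis.

Request:
{"api": "arm_command", "payload": {"moves": [[-1,[-0.046,0.043,0.2],0],[-1,[-0.046,0.043,0.4],0],[-1,[-0.046,0.043,0.6],0],[-1,[-0.046,0.043,0.75],0],[-1,[-0.046,0.043,0.8],0],[-1,[-0.046,0.043,0.8],0]]}}

```text
time: 10.9
tool_pos: [0.5929, 0.1558, 0.2763]
tool_rot: [0.18, 0.635, 0.732, -0.169]
contact_force: [-0.4, -0.5, -0.3]
gripper_width: -0.001
grasp_force: 0.0
```

```bash
python3 - <<'E'
from fit import *
np.set_printoptions(precision=4,suppress=True)
v,r,P=fit(('wrist','side'),(.599,.11,.191),-1.73);print(v,r)
s=manip.state();R=Rt();d=R[:,2];e=v[:3];print(s['tool_pos'],s['contact_force'])
e=np.array([.599,.1096,.191])
for k in (.05,0): print(k,e-k*d,(R.T@(e-k*d-s['tool_pos']))/.15)
E
```

```text
[ 0.5999  0.1081  0.1896 -1.7435] [1.39   0.8335]
[0.5943 0.1571 0.2801] [-0.3031 -0.2678  0.2785]
0.05 [0.5963 0.1333 0.2349] [ 0.0044 -0.0048  0.3403]
0 [0.599  0.1096 0.191 ] [ 0.0044 -0.0048  0.6736]
```

Request:
{"api": "arm_command", "payload": {"moves": [[-1,[0,0,0.1],0],[-1,[0,0,0.2],0],[-1,[0,0,0.3],0],[-1,[0,0,0.4],0],[-1,[0,0,0.45],0],[-1,[0,0,0.5],0]]}}

```text
time: 11.5
tool_pos: [0.5973, 0.1202, 0.2109]
tool_rot: [0.181, 0.635, 0.732, -0.168]
contact_force: [0.6, -0.2, -0.5]
gripper_width: 0.001
grasp_force: 0.0
```

Request:
{"api": "arm_command", "payload": {"moves": [[-1,[0,0,0.06],0],[-1,[0,0,0.12],0],[-1,[0,0,0.18],0],[-1,[0,0,0.18],0]]}}

```text
time: 11.83
tool_pos: [0.5998, 0.1102, 0.1883]
tool_rot: [0.18, 0.635, 0.733, -0.164]
contact_force: [1.1, 8.5, -3.3]
gripper_width: -0.001
grasp_force: 0.0
```

```bash
python3 - <<'E'
from h import *
s=manip.state();print(s['tool_pos'],s['contact_force'],tool([0,0,.01]),Rt())
p=grab('wrist','w2');q=grab('side','s2')
cv2.imwrite('pics/d.png',np.hstack([cv2.resize(cv2.imread('pics/w2.png')[100:300,220:420],(400,400)),cv2.resize(cv2.imread('pics/s2.png')[130:230,280:380],(400,400),interpolation=2)]))
E
```

```text
[0.59982705 0.11019023 0.18831399] [ 1.13168436  8.50960891 -3.31443741] [-0.032 -0.001 -0.059] [[-0.12801864  0.99023471  0.05519466]
 [ 0.87185113  0.13889248 -0.46966423]
 [-0.47274395 -0.01200425 -0.88111807]]
```

View pics/d.png

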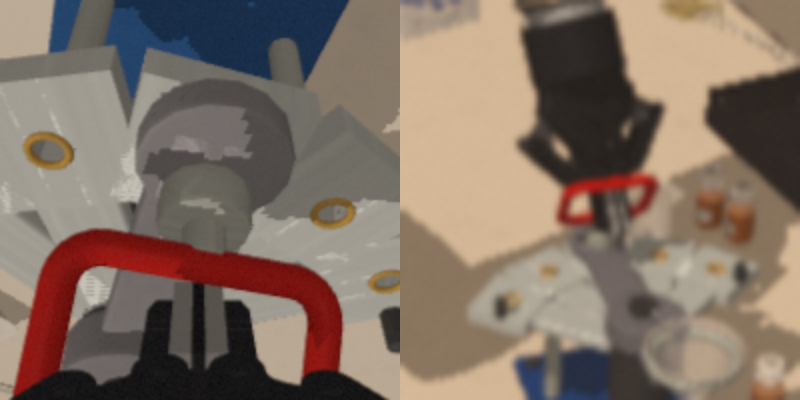

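The fingers are through the ring. The reaction force (1.1, 8.5, -3.3) lies along tool +x, so the upper side of the fingers already bears under the top bar. I lift gently.

Request:
{"api": "arm_command", "payload": {"moves": [[-1,[-0.01,0,-0.02],0],[-1,[-0.02,0,-0.04],0],[-1,[-0.02,0,-0.04],0]]}}

```text
time: 12.18
tool_pos: [0.5998, 0.1087, 0.1966]
tool_rot: [0.182, 0.635, 0.732, -0.167]
contact_force: [0.0, 0.8, -0.0]
gripper_width: 0.002
grasp_force: 0.0
```

Request:
{"api": "arm_command", "payload": {"moves": [[-1,[-0.01,0,-0.02],0],[-1,[-0.02,0,-0.036],0],[-1,[-0.02,0,-0.036],0]]}}

```text
time: 12.43
tool_pos: [0.5993, 0.1088, 0.2015]
tool_rot: [0.181, 0.635, 0.732, -0.167]
contact_force: [1.5, 3.4, -4.3]
gripper_width: -0.002
grasp_force: 2.6
```

```bash
python3 - <<'E'
from fit import *
np.set_printoptions(precision=4,suppress=True)
v,r,P=fit(('side','top'),(.599,.11,.195),-1.73);print(v,r,manip.state()['contact_force'],manip.state()['tool_pos'])
E
```

```text
[ 0.5949  0.103   0.1975 -1.6879] [0.7516 2.4156] [ 2.7457  3.7089 -4.7612] [0.5992 0.1087 0.2011]
```

Request:
{"api": "arm_command", "payload": {"moves": [[-1,[-0.01,0,-0.018],0],[-1,[-0.02,0,-0.036],0],[-1,[-0.026,0,-0.047],0],[-1,[-0.026,0,-0.047],0]]}}

```text
time: 12.87
tool_pos: [0.5993, 0.1087, 0.2101]
tool_rot: [0.181, 0.635, 0.732, -0.167]
contact_force: [0.2, 4.6, -6.8]
gripper_width: 0.003
grasp_force: 3.5
```

```bash
python3 - <<'E'
from fit import *
np.set_printoptions(precision=4,suppress=True)
v,r,P=fit(('side',),(.599,.11,.195),-1.73);
from scipy.optimize import least_squares
H=hull('side',P['side'],proj(P['side'],[.599,.11,.197]));print(H[:,1].min(),H[:,1].max(), [proj(P['side'],[.599,.1096,.191+k])[1] for k in (0,.009)],manip.state()['contact_force'],manip.state()['tool_pos'])
E
```

```text
171.0 183.0 [np.float64(179.6582903828534), np.float64(177.22892130691545)] [ 0.7571  5.0497 -6.8533] [0.5993 0.1086 0.2098]
```

Request:
{"api": "arm_command", "payload": {"moves": [[-1,[-0.008,0,-0.015],0],[-1,[-0.016,0,-0.03],0],[-1,[-0.016,0,-0.03],0],[-1,[-0.016,0,-0.03],0]]}}

```text
time: 13.25
tool_pos: [0.5995, 0.1086, 0.2151]
tool_rot: [0.181, 0.635, 0.732, -0.167]
contact_force: [0.5, 5.0, -7.6]
gripper_width: 0.004
grasp_force: 4.0
```

```bash
python3 - <<'E'
from fit import *
p=grab('side');H=hull('side',p,proj(p,[.599,.11,.2]));print(H[:,1].min(),H[:,1].max());print(manip.state()['contact_force'],manip.state()['tool_pos'])
r=.0976;piv=np.array([.584,.014])
R=Rt();t0=np.array([.599,.1087]);d=t0-piv
for a in (.11,.22,.33,.436,.46):
    c,s=np.cos(a),np.sin(a);n=piv+np.array([c*d[0]-s*d[1],s*d[0]+c*d[1]]);w=np.r_[n-t0,0];print(a,w.round(4),(R.T@w/.15).round(3))
E
```

```text
169.0 181.0
[ 0.04485616  4.68377209 -8.28343933] [0.59950504 0.10856182 0.2149609 ]
0.11 [-0.0105  0.0011  0.    ] [ 0.015 -0.068 -0.007]
0.22 [-0.021  0.001  0.   ] [ 0.024 -0.138 -0.011]
0.33 [-0.0315 -0.0002  0.    ] [ 0.026 -0.208 -0.01 ]
0.436 [-0.0414 -0.0025  0.    ] [ 0.021 -0.276 -0.007]
0.46 [-0.0436 -0.0032  0.    ] [ 0.019 -0.291 -0.005]
```

Request:
{"api": "arm_command", "payload": {"moves": [[-1,[0.005,-0.02,-0.002],-0.004],[-1,[0.01,-0.045,-0.004],-0.009],[-1,[0.015,-0.07,-0.007],-0.015],[-1,[0.018,-0.09,-0.009],-0.02],[-1,[0.021,-0.115,-0.01],-0.025],[-1,[0.024,-0.138,-0.011],-0.03],[-1,[0.024,-0.138,-0.011],-0.03]]}}

```text
time: 13.88
tool_pos: [0.5779, 0.1095, 0.2149]
tool_rot: [0.164, 0.563, 0.789, -0.184]
contact_force: [-1.4, 5.0, -8.1]
gripper_width: -0.001
grasp_force: 4.0
```

```bash
cat > look.py <<'E'
from fit import *
np.set_printoptions(precision=4,suppress=True)
s=manip.state();print(s['contact_force'],s['tool_pos'],s['time'])
p=grab('top');q=grab('side')
for n,f in (('top',p),('side',q)):
    H=hull(n,f,proj(f,[.58,.11,.2]));c=(H.min(0)+H.max(0))/2;print(n,H.min(0),H.max(0))
    if n=='top': w=at_z(f,c,.2);print('ring',w,'yaw',np.arctan2(w[1]-.014,w[0]-.584)-np.arctan2(.0956,.0151))
    print([(np.round(d['extent']).tolist(),round(d['confidence'],2)) for d in manip.search_frame(f,'funnel_tip')[:1]])
E
python3 look.py
```

```text
[-1.369   5.0068 -8.0562] [0.5779 0.1095 0.2149] 13.8833
top [327. 192.] [332. 211.]
ring [0.5806 0.1019 0.2   ] yaw 0.19495037056628095
[([328.0, 190.0, 392.0, 209.0], 0.93)]
side [313. 170.] [337. 184.]
[([316.0, 169.0, 375.0, 248.0], 0.67)]
```

```bash
python3 -c "
from h import *
print(tool([-.0105,-.0014,0]),tool([-.0205,-.0035,0]),tool([0,0,-.01]),tool([-.01,0,0]))"
```

```text
[ 0.014 -0.069  0.001] [ 0.023 -0.137  0.004] [0.031 0.007 0.059] [ 0.021 -0.063 -0.003]
```

Request:
{"api": "arm_command", "payload": {"moves": [[-1,[0.005,-0.023,0],-0.005],[-1,[0.01,-0.046,0],-0.01],[-1,[0.014,-0.069,0.001],-0.015],[-1,[0.017,-0.092,0.002],-0.02],[-1,[0.02,-0.115,0.003],-0.025],[-1,[0.023,-0.137,0.004],-0.03],[-1,[0.023,-0.137,0.004],-0.03]]}}

```text
time: 14.67
tool_pos: [0.5576, 0.106, 0.2151]
tool_rot: [0.146, 0.486, 0.838, -0.198]
contact_force: [-2.3, 4.1, -8.1]
gripper_width: -0.002
grasp_force: 4.3
```

```bash
python3 look.py; python3 -c "
from h import *
print(tool([0,0,-.005]),tool([-.003,0,0]))"
```

```text
[-2.3007  4.0958 -8.0814] [0.5576 0.106  0.2151] 14.6667
top [326. 198.] [335. 216.]
ring [0.5599 0.0984 0.2   ] yaw 0.43453633662205093
[([321.0, 183.0, 390.0, 217.0], 0.82)]
side [308. 171.] [331. 187.]
[([312.0, 169.0, 380.0, 241.0], 0.72)]
[0.015 0.006 0.029] [ 0.01  -0.017 -0.001]
```

The ring is at about 0.43 rad, so I lower it.

Request:
{"api": "arm_command", "payload": {"moves": [[-1,[0.007,0.003,0.014],0],[-1,[0.015,0.006,0.029],0],[-1,[0.022,0.009,0.043],0],[-1,[0.03,0.012,0.058],0],[-1,[0.03,0.012,0.058],0]]}}

```text
time: 15.28
tool_pos: [0.5579, 0.106, 0.2051]
tool_rot: [0.147, 0.486, 0.838, -0.198]
contact_force: [-1.4, 5.1, -6.8]
gripper_width: -0.002
grasp_force: 3.9
```

Request:
{"api": "arm_command", "payload": {"moves": [[-1,[0.007,0.003,0.014],0],[-1,[0.015,0.006,0.029],0],[-1,[0.022,0.009,0.043],0],[-1,[0.022,0.009,0.043],0]]}}

```text
time: 15.62
tool_pos: [0.5586, 0.1059, 0.1996]
tool_rot: [0.148, 0.487, 0.838, -0.198]
contact_force: [-1.6, 4.6, -2.6]
gripper_width: 0.001
grasp_force: 3.1
```

```bash
python3 look.py
```

```text
[-1.6419  4.5605 -2.6101] [0.5586 0.1059 0.1996] 15.6167
top [326. 198.] [334. 216.]
ring [0.5599 0.1003 0.2   ] yaw 0.4286739090042917
[([319.0, 183.0, 392.0, 218.0], 0.7)]
side [308. 175.] [331. 191.]
[([308.0, 174.0, 378.0, 247.0], 0.91)]
```

Request:
{"api": "arm_command", "payload": {"moves": [[-1,[0.015,0.003,0.01],0],[-1,[0.03,0.006,0.015],0],[-1,[0.04,0.006,0.015],0],[-1,[0.04,0.006,0.015],0]]}}

```text
time: 16.15
tool_pos: [0.5565, 0.1096, 0.1942]
tool_rot: [0.148, 0.486, 0.838, -0.198]
contact_force: [0.8, 0.5, -0.8]
gripper_width: -0.0
grasp_force: 0.0
```

```bash
python3 - <<'E'
from fit import *
np.set_printoptions(precision=4,suppress=True)
s=manip.state();print(s['contact_force'],s['tool_pos'])
a=.436;d=np.array([.0154,.0957]);c,si=np.cos(a),np.sin(a);e=np.array([.5836+c*d[0]-si*d[1],.0139+si*d[0]+c*d[1],.191]);print('expected',e)
v,r,P=fit(('side','top'),e,-1.731+a);print(v,r)
p=P['side'];cv2.imwrite('pics/e.png',cv2.resize(p['frame'][150:280,270:400,::-1],(600,600),interpolation=2))
E
```

```text
[ 0.7849  0.4541 -0.7565] [0.5565 0.1096 0.1942]
expected [0.5571 0.1072 0.191 ]
[ 0.5565  0.1033  0.1942 -1.2893] [0.7628 2.0518]
```

View pics/e.png

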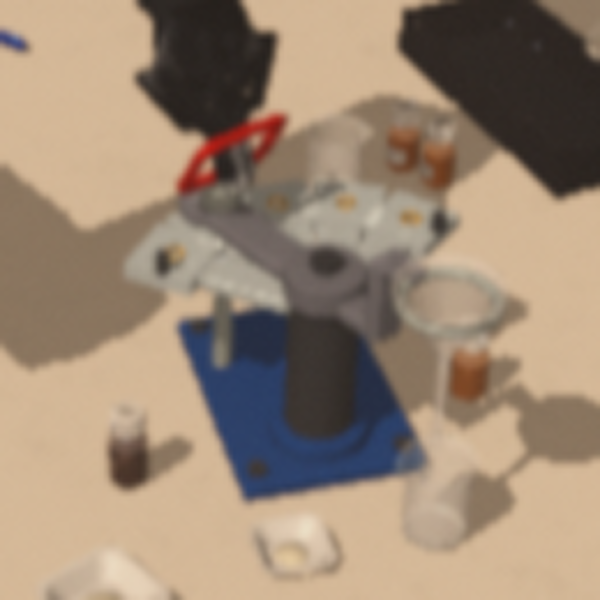

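Contact is gone and the funnel stem stands in the beaker. The force trace shows the pin below plate level: there was still 6.8 N at a tool height where a riding pin would already have unloaded the fingers. I withdraw along the finger axis.

Request:
{"api": "arm_command", "payload": {"moves": [[-1,[0,0,-0.1],0],[-1,[0,0,-0.2],0],[-1,[0,0,-0.35],0],[-1,[0,0,-0.55],0],[-1,[0,0,-0.75],0],[-1,[0,0,-0.95],0],[-1,[0,0,-1],0],[-1,[0,0,-1],0]]}}

```text
time: 16.92
tool_pos: [0.549, 0.1822, 0.3283]
tool_rot: [0.149, 0.487, 0.838, -0.196]
contact_force: [-0.2, 0.2, 0.2]
gripper_width: 0.002
grasp_force: 0.0
```

```bash
python3 - <<'E'
from fit import *
np.set_printoptions(precision=4,suppress=True)
s=manip.state();print(s['contact_force'],s['tool_pos'])
v,r,P=fit(('wrist','side','top'),(.557,.107,.191),-1.295);print(v,r)
p=P['wrist'];cv2.imwrite('pics/f.png',p['frame'][:,:,::-1])
q=P['side']
for b in manip.search_frame(q,'beaker')[:2]: x=b['extent'];print('beaker',x,b['confidence'],at_z(q,((x[0]+x[2])/2,x[3]-4),0))
for b in manip.search_frame(q,'dish')[:3]: x=b['extent'];print('dish',x,at_z(q,((x[0]+x[2])/2,(x[1]+x[3])/2),.005))
E
```

```text
[-0.2484  0.2496  0.208 ] [0.549  0.1822 0.3283]
[ 0.5581  0.1069  0.1903 -1.2939] [0.7582 0.6001 1.0668]
beaker [326.0, 347.6, 389.8, 352.9] 0.72 [ 0.4621 -0.3481  0.    ]
beaker [333.4, 173.1, 351.6, 190.0] 0.67 [0.7483 0.3187 0.    ]
dish [281.0, 269.3, 304.5, 288.7] [ 0.3967 -0.0683  0.005 ]
dish [324.5, 259.6, 341.5, 269.6] [ 0.5292 -0.0606  0.005 ]
dish [310.8, 293.2, 340.5, 318.3] [ 0.4433 -0.1962  0.005 ]
```

View pics/f.png

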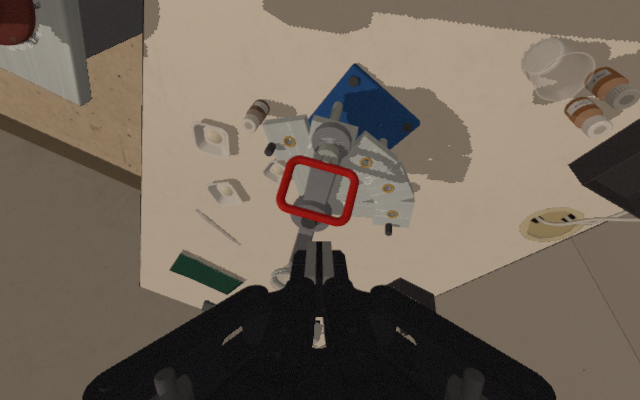

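The ring eye now fits at z 0.190 (home is 0.191), turned by +0.437 rad. The wrist view shows one free hole on one side of the ring (290,142) and three on the other. The gripper is clear.

```bash
python3 -c "
from plant import manip
print(manip.job_done())"
```

```text
the job is handed in; nothing more can be done
None
```

I handed the job in at about 17 s of the 61 s allowed; no verdict came back. By my measurements the pin is home in the +25° hole (ring height 0.190 m against 0.191 m at the start, arm turned +0.437 rad). The funnel stands over the beaker, the ring was only hooked with the fingers shut, the dish has not visibly moved (the beaker I checked only by eye in the side picture), and the gripper is clear.

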